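Seat a glass strip in the scoring jig and hold it for scoring

TASK

Take the wider of the two glass strips, slide one end of it lengthwise into the bench scorer, flat under the hold-down bar, and push it home against the end stop so that the sprung ejector pin is pressed in, with its left edge square against the left-hand fence (left as you look in the way the strip goes). Glass chips: bring it up gently and leave the narrow strip and the other things on the bench where they lie. Finish while still holding the strip firmly pressed into that corner, against the fence and the end stop at once, so that a colleague can score it; do not let go.

Things in the scene. Friction and masses are not known exactly. Their poses are not given: they have to be found in the camera images.
- wide_strip_mid (a point): centre of the wider glass strip: clear greenish glass, 160 x 38 x 8 mm, 95 to 160 g, slippery on the scorer (friction about 0.25); x along its length, y across its width, z up through its thickness. It starts lying flat on the bench; either end may go in first.
- narrow_strip_mid (a point): centre of the narrower glass strip: same glass, 160 x 25 x 8 mm, lying flat on the bench beside the other; not to be used or moved.
- scorer: bench scorer fixed to the bench; origin on the bench, x the way a strip is pushed in, y to the left of that, z up. Grey base plate, top 15 mm above the bench, x -30 to 110, y -88 to 72 mm; a tongue 24 mm wide at the same height carries it on to x -106 mm, so that fingers can pass beside it. Behind the bar: two rods and the black carriage, parked at the right (y -66 to -42 mm), its knob 51 mm high.
- mouth (a point): middle of the slot's entrance on the plate's top: scorer x 0, y 0, z 15 mm; same axes. The slot is 43 mm wide (y -21.5 to 21.5 mm), left-hand fence to a short aluminium guide on the right (x -11 to 30 mm, nose flared). The aluminium hold-down bar crosses at x 0 to 18 mm, 11 mm above the plate, its front lower edge sloped; its top is 36 mm above the bench.
- corner (a point): the corner where the left-hand fence's face, the end stop's face and the base plate's top meet: scorer x 60, y 21.5, z 15 mm; same axes as the scorer.
- side_fence: left-hand fence, a straight steel bar 11 mm high with a rounded nose, its face parallel to scorer x, reaching from the end stop to 75 mm in front of it (scorer x -15 to 60 mm); origin at the corner.
- end_stop: end stop, a steel block 20 mm high standing across the end of the slot, facing the strip; origin at the bottom of its face, scorer x 60, y 0, z 15 mm.
- ejector (a joint): sprung ejector pin, 6 mm thick, sticking 5 mm out of the end stop's face: 0 m when out, 0.005 m when pressed flush with the face by a strip that is home; takes 1.5 N to start and 4 N when flush, and pushes the strip back out when it is let go.

How it is judged:
By the outcome, as a careful person would: the job done as asked, in the order asked, and still so for the second after the job is handed in, while the arm keeps its last pose, push and grip.
It also fails if it takes over 54 s, if anything falls off the work surface, if the arm or the gripper's body presses on something with over 40 N, if the wrist force passes 120 N, or if a joint passes its speed limit or range.

ROBOT

A 6-joint arm with a two-finger parallel gripper is mounted at the origin on a cart in front of the work surface, level with it; the furniture and walls round the work are solid. World frame = base frame: x ahead of the robot, y to its left, z up, the work surface at z = 0. Lengths are in m, angles in rad, forces in N, time in s.
With the tool pointing down it reaches from about 0.275 to 0.825 m from the base axis. Payload 4.9 kg.
Tool frame: the origin (TCP) lies midway between the tips of the shut fingers; the grasp point (between the pads) lies 19 mm behind it (bot.grip_depth is the distance from the TCP to the grasp point, in m); z points along the fingers, y is the line along which they close (so a half turn about z gives the same grasp; the last joint's range is limited). The gripper opens to 85 mm and grips with 20 to 120 N. Pads are 22 mm wide; open, the fingers measure 114 mm over their backs; the gripper's body (76 mm by 85 mm) begins 54 mm behind the grasp point. The pads swing forward as they close: fully open they stand 13 mm farther back than shut.
Start: joints at [-1.298, 0.326, -0.193, 1.052, 0, 1.437], TCP at [0.218, -0.505, 0.231] pointing down, gripper open.
Joint ranges: [-2.65, 2.65], [-0.97, 1.79], [-1.3, 1.35], [-1.93, 2.1], [-1.47, 1.37], [-3.14, 3.14]. Speed limits (rad/s): [2.57, 2.57, 3.14, 3.14, 3.14, 3.14].

INTERFACE

Orientations are given as a unit quaternion [w, x, y, z].
In Python, from cell import bot gives the robot as it stands. Calls block until the motion is done:
- bot.move_pose(position, orientation): joint-space move of the TCP to a pose.
- bot.move_linear(position, speed=0.15, rotation=None, until_force=None): straight line of the TCP; rotation=None keeps the orientation; speed is the mean speed in m/s. With until_force (N) it stops when the force on the tool has changed by that much, and returns True; else False.
- bot.goto_joints(angles): joint-space move.
- bot.set_gripper(opening, grasp_force=None): opening from 0.0 (shut) to 1.0 (fully open); grasp_force is the grip in N (None keeps the last); returns when the fingers have stopped.
- bot.wait(seconds).
- bot.solve_ik(position, orientation): joint angles nearest the present ones, or None.
- bot.camera(name): name is "scene" or "top"; returns the picture (420x560x3 uint8, red, green, blue); there is no depth.
- bot.calibration(name): a dict with "mtx" (3x3 intrinsics, pixels), "extrinsics" (4x4, takes a point from world to camera coordinates). Camera axes: x right, y down, z forward; pixel columns grow to the right and rows downward; lengths in m; the calibration is good to about 2 mm. A picture is of the moment at which its call begins. calibration takes no time and is no camera call.
A pose or a line that the arm cannot do raises bot.PlanningError and nothing moves.
- bot.close_job(): hands the job in; it is judged then, once.
Trained networks look in the newest picture that a camera, given by its name, has taken for a name from the list of things; names that differ only in an ending like _2 or _b are one class to them, and where a whole thing is asked for, a point or a joint stands for the part that bears it (a point fixed in the world has none). Each returns a list of dicts, best first, with "confidence" (0 to 1); they miss things now and then, are a little off and sometimes report something else, mostly with a low value. They report only what shows in the picture. A call takes as long as a camera call.
- bot.search_frame(camera, thing): "bbox" ([left, top, width, height] in pixels, round what is visible of it).
Readings, each from a call of its own:
- bot.read_clock(): time.
- bot.read_joint_positions(): joint angles.
- bot.read_joint_vel(): joint speeds.
- bot.read_joint_efforts(): joint torques, N m.
- bot.read_position(): TCP position.
- bot.read_tool_rot(): TCP orientation.
- bot.read_ft_force(): force on the tool from outside, world axes, zero at the start.
- bot.read_moment(): the same for the moment, N m.
- bot.read_gripper_width(): opening from 0.0 (shut) to 1.0 (fully open).
- bot.read_finger_force(): force on a finger pad.
Only numpy, scipy, OpenCV 4.12 (cv2) and the standard library are available. Lean on these libraries where they do the work, as an engineer would, in place of code of your own. Each camera call takes 0.05 s, during which the arm holds its last target. There are 200 camera calls.

## Working session

There is one attempt and no reset: what is moved stays moved. The work goes in short steps, each a Python script; the robot and the scene stay as the last script left them, time stands still between calls to the robot, and variables do not carry over. Pictures are saved under pics/ and viewed, at most 10 in all, crops included, and the job is handed in when it is done.

```bash
ls; mkdir -p pics; python3 - <<'E'
from cell import bot
import cv2
for n in ("top","scene"):
    im=bot.camera(n); cv2.imwrite(f"pics/{n}0.png",im[:,:,::-1])
    for t in ("wide_strip_mid","narrow_strip_mid","scorer","side_fence","end_stop","ejector"):
        print(n,t,[(d["bbox"],round(d["confidence"],2)) for d in bot.search_frame(n,t)][:3])
    c=bot.calibration(n); print(c)
print(bot.read_clock(),bot.read_tool_rot(),bot.read_ft_force())
E
```

```text
pics
top wide_strip_mid [([322.7, 216.9, 34.2, 82.8], 0.63)]
top narrow_strip_mid [([377.4, 201.1, 14.4, 79.2], 0.91)]
top scorer [([208.1, 160.2, 81.1, 101.6], 0.72)]
top side_fence [([325.2, 216.8, 33.2, 82.9], 0.69), ([225.3, 178.5, 8.1, 34.8], 0.66)]
top end_stop [([228.2, 162.6, 36.3, 21.4], 0.66)]
top ejector []
{'mtx': array([[512.33172401,   0.        , 285.4726397 ],
       [  0.        , 512.33172401, 215.27404867],
       [  0.        ,   0.        ,   1.        ]]), 'extrinsics': array([[-0.02904909, -0.99957568,  0.00214868, -0.01113244],
       [-0.982214  ,  0.02814548, -0.18564346,  0.54106497],
       [ 0.18550421, -0.00750324, -0.98261482,  0.96536979],
       [ 0.        ,  0.        ,  0.        ,  1.        ]])}
scene wide_strip_mid [([309.7, 222.4, 82.8, 21.4], 0.86)]
scene narrow_strip_mid [([317.1, 199.8, 72.9, 22.8], 0.59)]
scene scorer [([190.1, 221.6, 122.5, 61.4], 0.63)]
scene side_fence []
scene end_stop [([214.7, 228.3, 31.9, 22.4], 0.81)]
scene ejector []
{'mtx': array([[525.71705035,   0.        , 283.08272086],
       [  0.        , 525.71705035, 214.18320278],
       [  0.        ,   0.        ,   1.        ]]), 'extrinsics': array([[-0.88716984, -0.46100805,  0.02003106,  0.48732599],
       [-0.20235346,  0.34966471, -0.91476099,  0.17861639],
       [ 0.41470802, -0.81560172, -0.40349856,  0.75370717],
       [ 0.        ,  0.        ,  0.        ,  1.        ]])}
0.7 [5.17687093e-05 9.79381919e-01 2.02017458e-01 1.90651504e-05] [ 0.47094496  0.10904438 -0.32820909]
```

View pics/top0.png

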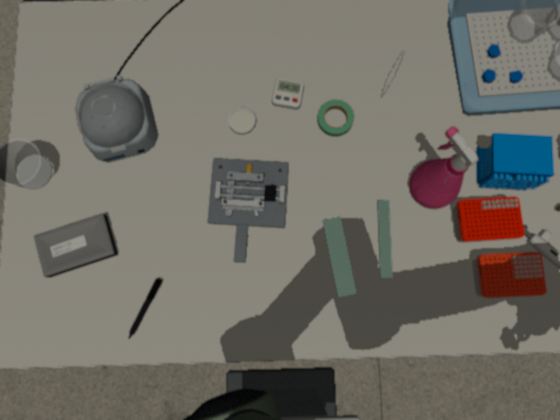

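View pics/scene0.png

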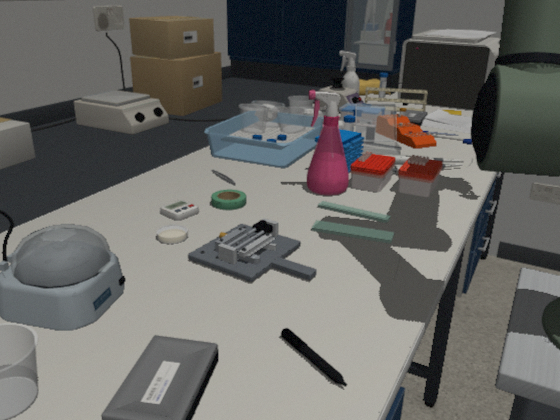

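The top view shows the scorer plate at about (248,193) px, with its tongue pointing toward the robot down to (241,262). The wide strip is at (340,257) and the narrow one at (385,240). Next I rectify these to world planes and measure them.

```bash
cat > h.py <<'E'
import numpy as np, cv2
from cell import bot
def ray(n,uv,z):
    c=bot.calibration(n);E=c["extrinsics"];R=E[:3,:3];t=E[:3,3]
    d=R.T@np.linalg.solve(c["mtx"],[uv[0],uv[1],1.]);o=-R.T@t
    return o+d*(z-o[2])/d[2]
def proj(n,p):
    c=bot.calibration(n);E=c["extrinsics"];q=c["mtx"]@(E[:3,:3]@np.asarray(p,float)+E[:3,3]);return q[:2]/q[2]
def ortho(n,im,z,x1,y1,w,h,mm):
    "orthophoto: col = (y1-y)/mm, row=(x1-x)/mm"
    s=mm*1e-3
    W=np.float32([[x1,y1],[x1,y1-w*s],[x1-h*s,y1],[x1-h*s,y1-w*s]])
    P=np.float32([proj(n,[*p,z]) for p in W]);D=np.float32([[0,0],[w,0],[0,h],[w,h]])
    return cv2.warpPerspective(im,cv2.getPerspectiveTransform(P,D),(w,h),flags=cv2.INTER_CUBIC)
E
python3 - <<'E'
from h import *
im=cv2.imread("pics/top0.png")
# strips: greenish, threshold near them
hsv=cv2.cvtColor(im,cv2.COLOR_BGR2HSV)
for nm,box in (("wide",(318,212,44,92)),("narrow",(372,195,25,90))):
    x,y,w,h=box
    print(nm,im[y+h//2,x+w//2],im[y+3,x+3])
    d=im[y:y+h,x:x+w].astype(int); m=((d[...,1]-d[...,2])>12).astype(np.uint8)
    m=cv2.morphologyEx(m,cv2.MORPH_OPEN,np.ones((3,3)))
    pts=np.argwhere(m)[:,::-1]+[x,y]
    P=np.array([ray("top",p,.008)[:2] for p in pts],np.float32)
    r=cv2.minAreaRect(P*1000); print(nm,len(P),r, P.mean(0))
    print(cv2.boxPoints(r).round(1).tolist())
for p in ((248,193),(241,262)): print(ray("top",p,.015))
o=ortho("top",im,.015,0.68,0.15,400,480,.5)
c=ray("top",(248,193),.015); print(c)
o=ortho("top",im,.015,c[0]+.09,c[1]+.1,400,500,.5)
cv2.imwrite("pics/o.png",cv2.resize(o,None,fx=1.2,fy=1.2))
E
```

```text
wide [ 93 104  86] [123 134 137]
wide 1392 ((460.72601318359375, -133.3635711669922), (157.83424377441406, 36.99663543701172), 8.879068374633789) [ 0.45957613 -0.1335534 ]
[[379.8999938964844, -127.30000305175781], [385.6000061035156, -163.8000030517578], [541.5999755859375, -139.5], [535.7999877929688, -102.9000015258789]]
narrow [ 91 105  85] [122 133 135]
narrow 839 ((494.3551330566406, -228.51414489746094), (22.659709930419922, 157.31668090820312), 88.22761535644531) [ 0.4929201  -0.22836848]
[[415.3999938964844, -237.39999389648438], [572.5999755859375, -242.3000030517578], [573.2999877929688, -219.60000610351562], [416.1000061035156, -214.8000030517578]]
[0.59639564 0.04919124 0.015     ]
[0.45386331 0.06552787 0.015     ]
[0.59639564 0.04919124 0.015     ]
```

View pics/o.png

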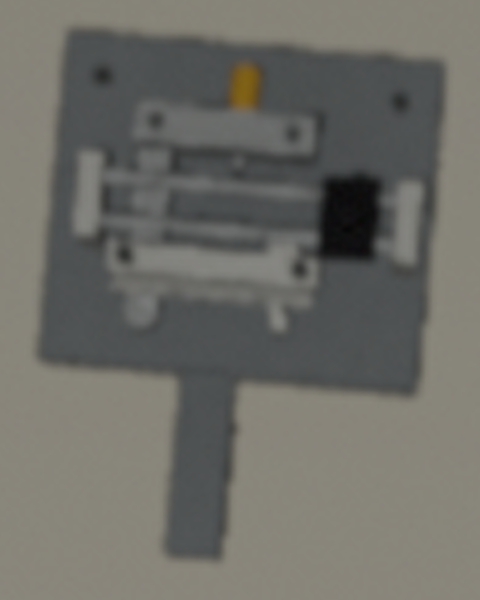

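The orthophoto shows the plate corners near (70,30), (445,62), (40,361) and (415,394), with the tongue ending near (193,557). That puts the scorer yaw at about -5°. I'll fit the outline, check it against the detector, then grasp.

```bash
cat >> h.py <<'E'
from scipy.optimize import least_squares
def q(psi): return [0,float(np.cos(psi/2)),float(np.sin(psi/2)),0]
OUT=np.float32([[-30,-88],[-30,-12],[-106,-12],[-106,12],[-30,12],[-30,72],[110,72],[110,-88]])
E
python3 - <<'E'
from h import *
im=cv2.imread("pics/top0.png")
o=ortho("top",im,.015,.70,.16,440,560,.5)
g=cv2.GaussianBlur(o,(5,5),0).max(2)
t,_=cv2.threshold(g,0,255,cv2.THRESH_OTSU); m=(g<t).astype(np.uint8)
m=cv2.morphologyEx(m,cv2.MORPH_OPEN,np.ones((9,9)))
cs,_=cv2.findContours(m,cv2.RETR_EXTERNAL,cv2.CHAIN_APPROX_NONE); c=max(cs,key=cv2.contourArea)[:,0]
W=np.c_[700-c[:,1]*.5,160-c[:,0]*.5]
def f(p):
    a=p[2];R=np.array([[np.cos(a),-np.sin(a)],[np.sin(a),np.cos(a)]]);L=(W-p[:2])@R
    return [cv2.pointPolygonTest(OUT,(float(l[0]),float(l[1])),True)+p[3] for l in L]
r=least_squares(f,[560,50,-.09,0],loss="soft_l1")
print(t,len(W),r.x,np.degrees(r.x[2]),np.abs(r.fun).mean())
p=r.x;a=p[2]
for L in ([60,0],[60,21.5]):
    P=[p[0]+np.cos(a)*L[0]-np.sin(a)*L[1],p[1]+np.sin(a)*L[0]+np.cos(a)*L[1]]
    print(L,P,proj("top",[P[0]/1e3,P[1]/1e3,.015]),proj("scene",[P[0]/1e3,P[1]/1e3,.015]))
# wide strip refit from the scene camera: compare projected corners
c=np.array([.4607,-.1334]);y=np.radians(-8.87)
for sx,sy in ((1,1),(1,-1),(-1,-1),(-1,1)):
    P=c+[np.cos(y)*sx*.08-np.sin(y)*sy*.019,np.sin(y)*sx*.08+np.cos(y)*sy*.019]
    print(proj("scene",[*P,.008]).round(1))
E
```

```text
108.0 1454 [ 5.59078372e+02  5.97810090e+01 -8.54372998e-02  1.22765726e-01] -4.895196689738264 0.4019022672593699
[60, 0] [np.float64(618.8595189208321), np.float64(54.66100523464113)] [245.20113425 182.54623693] [235.64137997 246.3816438 ]
[60, 21.5] [np.float64(620.6941869272027), np.float64(76.08258298480696)] [234.88348727 181.97501421] [228.38779368 250.92104949]
[314.5 222.5]
[324.4 216.6]
[394.2 237.7]
[385.5 244.7]
```

```bash
python3 - <<'E'
from h import *
def ol(L,x,y,a,z): 
    R=np.array([[np.cos(a),-np.sin(a)],[np.sin(a),np.cos(a)]]);return [(*(R@l+[x,y]),z) for l in np.asarray(L)/1e3]
S=ol(OUT,.55908,.05978,-.08544,.015);B=[[80,19],[80,-19],[-80,-19],[-80,19]]
T=ol(B,.4605,-.1334,np.radians(-8.87),.008)
out=[]
for n,(x,y,w,h) in (("top",(195,150,170,155)),("scene",(185,190,215,100))):
    im=cv2.imread(f"pics/{n}0.png"); k=3.6
    im=cv2.resize(im[y:y+h,x:x+w],None,fx=k,fy=k,interpolation=cv2.INTER_CUBIC)
    for P in (S,T):
        u=np.array([(proj(n,p)+.5-[x,y])*k for p in P]).round().astype(np.int32)
        cv2.polylines(im,[u],True,(0,0,255),1)
    im=cv2.convertScaleAbs(im,alpha=1.4)
    cv2.imwrite(f"pics/ov_{n}.png",im)
E
```

```text
(no output)
```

View pics/ov_top.png

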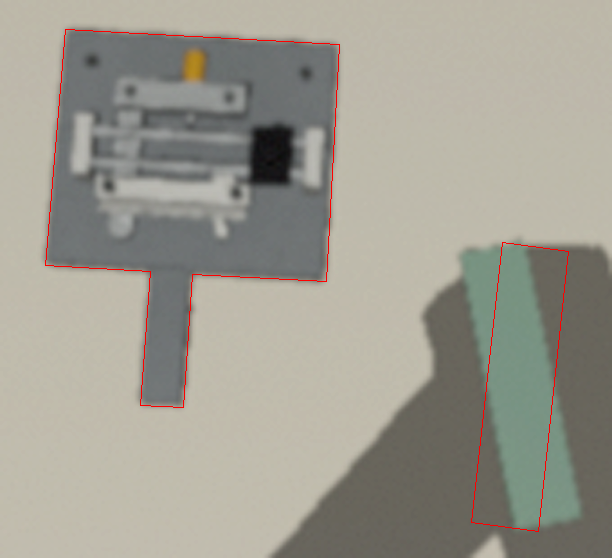

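View pics/ov_scene.png

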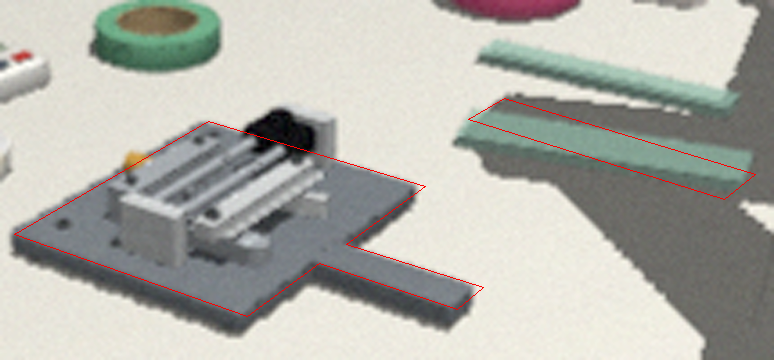

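The overlay fits the scorer well in both views. The strip centre is right, but I drew its yaw with the wrong sign: it is +8.9°. Now I grasp its near end.

```bash
python3 - <<'E'
from h import *
y=np.radians(8.87); g=np.array([.4605,-.1334])-.045*np.array([np.cos(y),np.sin(y)])
bot.set_gripper(.58,30)
bot.move_pose([*g,.10],q(y))
print(bot.read_clock(),bot.read_position(),bot.read_tool_rot(),bot.read_joint_positions())
bot.move_linear([*g,.03],.12)
print(bot.move_linear([*g,-.02],.03,until_force=4),bot.read_position(),bot.read_ft_force(),bot.read_gripper_width(),bot.read_clock())
E
```

```text
2.75 [ 0.41658811 -0.14126402  0.10037302] [4.43063210e-04 9.97037994e-01 7.69079446e-02 4.58934424e-04] [-4.94861557e-01  2.71577554e-01 -6.53509637e-01  6.44457739e-01
 -2.48410127e-04  2.49276298e+00]
True [ 0.41598007 -0.14030308 -0.00294062] [-1.33345216  0.77922198  9.60284681] 0.5847888759949139 4.5583
```

```bash
python3 - <<'E'
from h import *
p=bot.read_position(); bot.move_linear([p[0],p[1],-.0002],.03)
f0=bot.read_ft_force(); bot.set_gripper(0.,60); bot.wait(.2)
print(bot.read_position(),f0,bot.read_ft_force(),bot.read_gripper_width(),bot.read_finger_force())
p=bot.read_position(); bot.move_linear([p[0],p[1],.06],.06)
bot.wait(.2); print(bot.read_position(),bot.read_tool_rot(),bot.read_ft_force(),bot.read_moment(),bot.read_gripper_width(),bot.read_finger_force(),bot.read_clock())
cv2.imwrite("pics/lift.png",cv2.resize(bot.camera("scene")[130:280,230:430,::-1],None,fx=3.5,fy=3.5))
E
```

```text
[ 4.15959864e-01 -1.40372112e-01 -8.09923649e-05] [-0.55281869 -0.25451063  0.23278404] [-1.19451528  0.673918    5.73680691] 0.4212393122172802 59.91473972797394
[ 0.41569342 -0.14023766  0.05965755] [-4.94689415e-04  9.97004403e-01  7.73388720e-02 -8.21323567e-04] [ 0.44225034 -0.96572662 -1.74901633] [-0.01985986 -0.01870875  0.03844072] 0.4250566695578095 59.98002111911774 6.625
```

View pics/lift.png

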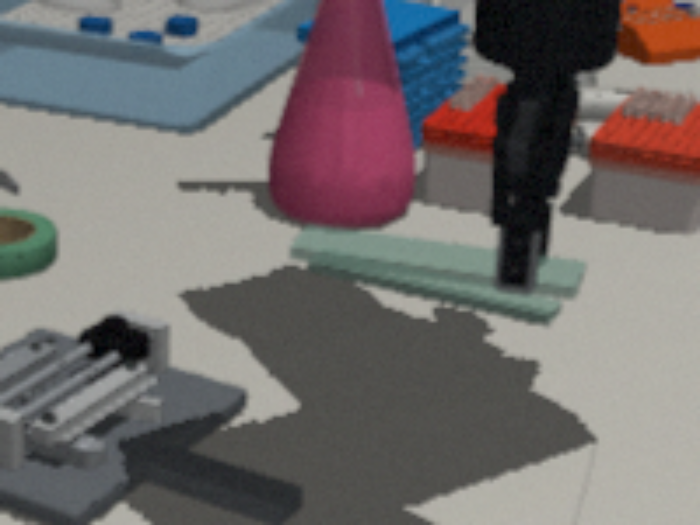

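The strip is held level at about the right place, with the pads (515,260) near its tail. Now I move it in front of the mouth.

```bash
cat >> h.py <<'E'
O=np.array([.55908,.05978]);A=-.08544
def sw(x,y,z,dy=0.):
    "scorer mm -> world TCP point"
    c,s=np.cos(A),np.sin(A); return [O[0]+(c*x-s*y)/1e3,O[1]+(s*x+c*y)/1e3,z]
def ws(p):
    c,s=np.cos(A),np.sin(A); d=(np.asarray(p[:2])-O)*1e3; return np.array([c*d[0]+s*d[1],-s*d[0]+c*d[1],p[2]*1e3])
def rot(v):
    c,s=np.cos(A),np.sin(A); return np.array([c*v[0]+s*v[1],-s*v[0]+c*v[1],v[2]])
def st(t=""):
    Q=bot.read_tool_rot(); print(t,"pos",ws(bot.read_position()).round(2),"yaw",round(float(np.degrees(2*np.arctan2(Q[2],Q[1])-A)),3),"F",rot(bot.read_ft_force()).round(2),"M",rot(bot.read_moment()).round(3),"t",bot.read_clock())
E
python3 - <<'E'
from h import *
bot.move_linear(sw(-172,0,.06),.15,rotation=q(A))
bot.move_linear(sw(-172,0,.019),.06); bot.wait(.3); st()
im=bot.camera("top")[:,:,::-1]; cv2.imwrite("pics/top1.png",im)
o=ortho("top",im,.024,.68,.16,330,560,.5)
def pix(x,y): 
    p=sw(x,y,0); return np.array([(.16-p[1])/.0005,(.68-p[0])/.0005])
k=1.4
o=cv2.convertScaleAbs(cv2.resize(o[100:500],None,fx=k,fy=k,interpolation=cv2.INTER_CUBIC),alpha=1.4)
L=np.array([(pix(*v)-[0,100])*k for v in ((-47,19),(-47,-19),(-207,-19),(-207,19))]).round().astype(np.int32)
cv2.polylines(o,[L],True,(0,0,255),1); cv2.imwrite("pics/o1.png",o)
E
```

```text
Traceback (most recent call last):
cell.PlanningError: the arm cannot follow that straight line within its joint ranges
```

```bash
python3 - <<'E'
from h import *
print(bot.read_joint_positions())
for a in (A,A+np.pi):
  for x in (-172,-110,-64):
    for y in (0,3):
      j=bot.solve_ik(sw(x,y,.017),q(a)); print(round(a,2),x,y,None if j is None else np.round(j,3))
y=np.radians(8.87); print(bot.solve_ik([.416,-.1403,0],q(y+np.pi)))
E
```

```text
[-4.93905968e-01  3.36936526e-01 -6.97512395e-01  5.38130661e-01
 -3.76087875e-06  2.49291538e+00]
-0.09 -172 0 [ 2.000e-03  3.560e-01 -8.450e-01  3.700e-01  0.000e+00 -3.054e+00]
-0.09 -172 3 [ 0.01   0.357 -0.843  0.371  0.    -3.046]
-0.09 -110 0 [-0.01   0.434 -0.697  0.44   0.    -3.066]
-0.09 -110 3 [-3.000e-03  4.350e-01 -6.950e-01  4.410e-01  0.000e+00 -3.059e+00]
-0.09 -64 0 [-0.017  0.493 -0.582  0.496  0.    -3.073]
-0.09 -64 3 [-0.011  0.494 -0.58   0.497  0.    -3.067]
3.06 -172 0 [ 0.002  0.356 -0.845  0.37   0.     0.088]
3.06 -172 3 [ 0.01   0.357 -0.843  0.371  0.     0.095]
3.06 -110 0 [-0.01   0.434 -0.697  0.44   0.     0.076]
3.06 -110 3 [-0.003  0.435 -0.695  0.441  0.     0.082]
3.06 -64 0 [-0.017  0.493 -0.582  0.496  0.     0.069]
3.06 -64 3 [-0.011  0.494 -0.58   0.497  0.     0.075]
[-0.49372087  0.44650592 -0.74885974  0.37543067  0.         -0.64853158]
```

The straight line runs into the last joint's limit. I set the strip back down and regrip it with the wrist turned half round.

```bash
python3 - <<'E'
from h import *
y=np.radians(8.87); p=bot.read_position()
bot.move_linear([p[0],p[1],.006],.08)
print(bot.move_linear([p[0],p[1],-.002],.02,until_force=3),bot.read_position())
bot.set_gripper(.58); p=bot.read_position()
bot.move_linear([p[0],p[1],.05],.12)
bot.move_pose([p[0],p[1],.05],q(y+np.pi))
bot.move_linear([p[0],p[1],.0006],.06)
bot.set_gripper(0.,60); bot.wait(.1)
print(bot.read_position(),bot.read_ft_force(),bot.read_gripper_width())
bot.move_linear([p[0],p[1],.06],.08)
bot.move_linear(sw(-172,0,.06),.15,rotation=q(A+np.pi))
bot.move_linear(sw(-172,0,.0185),.06); bot.wait(.3); st()
im=bot.camera("top")[:,:,::-1]; cv2.imwrite("pics/top1.png",im)
o=ortho("top",im,.024,.68,.16,330,560,.5)
def pix(x,y): 
    p=sw(x,y,0); return np.array([(.16-p[1])/.0005,(.68-p[0])/.0005])
k=1.4
o=cv2.convertScaleAbs(cv2.resize(o[100:500],None,fx=k,fy=k,interpolation=cv2.INTER_CUBIC),alpha=1.4)
L=np.array([(pix(*v)-[0,100])*k for v in ((-47,19),(-47,-19),(-207,-19),(-207,19))]).round().astype(np.int32)
cv2.polylines(o,[L],True,(0,0,255),1); cv2.imwrite("pics/o1.png",o)
E
```

```text
True [ 4.16300438e-01 -1.40539931e-01 -7.15095247e-05]
[ 0.41591175 -0.14038301  0.00128499] [-1.34692656  1.13568001  6.07469225] 0.4161688941381971
 pos [-1.7171e+02  3.0000e-02  1.8770e+01] yaw 180.001 F [-0.59 -0.22 -1.39] M [-0.023  0.06   0.013] t 16.3667
```

View pics/o1.png

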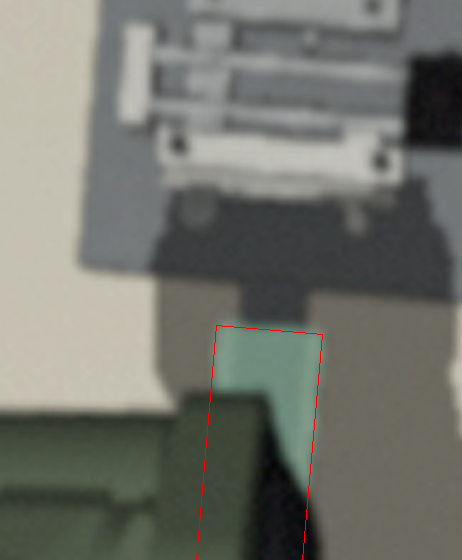

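The held strip matches the predicted outline, with its front end at (217..322, 325..335), centred on the slot. I touch it down on the tongue to fix the height, then feed it in gently.

```bash
python3 - <<'E'
from h import *
r=bot.move_linear(sw(-172,0,.0140),.01,until_force=1.5); st(f"touch {r}")
z=bot.read_position()[2]
bot.move_linear(sw(-172,0,z+.001),.01); st("up")
r=bot.move_linear(sw(-132,0,z+.001),.04,until_force=3); st(f"in1 {r}")
if not r:
    r=bot.move_linear(sw(-95,0,z+.001),.03,until_force=3); st(f"in2 {r}")
E
```

```text
touch True pos [-1.7196e+02  1.0000e-02  1.5460e+01] yaw 180.003 F [-0.3  -0.14  0.66] M [-0.008 -0.207  0.014] t 16.775
up pos [-1.7212e+02 -1.0000e-02  1.6430e+01] yaw 180.002 F [ 0.44  0.4  -0.3 ] M [-0.027 -0.044 -0.048] t 17.05
in1 False pos [-132.28    0.     16.42] yaw 180.005 F [-0.86  1.13 -0.49] M [ 0.005 -0.054  0.036] t 18.2
in2 False pos [-9.517e+01 -2.000e-02  1.645e+01] yaw 180.003 F [ 0.57 -1.38 -0.92] M [ 0.034 -0.024  0.028] t 19.5833
```

```bash
python3 - <<'E'
from h import *
r=bot.move_linear(sw(-72,0,.01645),.03,until_force=3); st(f"in3 {r}")
r=bot.move_linear(sw(-72,0,.0135),.008,until_force=2.5); st(f"down {r}")
p=ws(bot.read_position()); z=p[2]/1e3
r=bot.move_linear(sw(-72,8,z),.012,until_force=3); bot.wait(.2); st(f"left {r}")
E
```

```text
in3 False pos [-7.214e+01 -2.000e-02  1.640e+01] yaw 180.002 F [ 0.87 -0.43 -0.58] M [-0.045 -0.018 -0.059] t 20.5
down True pos [-7.215e+01 -2.000e-02  1.633e+01] yaw 180.004 F [0.14 0.14 4.78] M [ 0.01   0.008 -0.021] t 20.7083
left True pos [-72.05   3.43  16.31] yaw 179.948 F [-0.43  0.19  4.02] M [-0.016 -0.035 -0.11 ] t 21.35
```

```bash
cat >> h.py <<'E'
from scipy.spatial.transform import Rotation as Ro
def ori(yaw=0.,pitch=0.):
    "degrees relative to scorer; pitch>0 front down"
    r=Ro.from_euler("z",A+np.radians(yaw))*Ro.from_euler("y",np.radians(pitch))*Ro.from_quat([*q(np.pi)[1:],0.])
    v=r.as_quat(); return [float(v[3]),*map(float,v[:3])]
def av(t="",n=8):
    F=np.mean([rot(bot.read_ft_force()) for _ in range(n)],0);M=np.mean([rot(bot.read_moment()) for _ in range(n)],0)
    R=Ro.from_euler("z",-A)*Ro.from_quat(np.roll(bot.read_tool_rot(),-1))*Ro.from_quat([*q(np.pi)[1:],0.]).inv()
    print(t,"pos",ws(bot.read_position()).round(2),"rot",R.as_rotvec(degrees=True).round(2),"F",F.round(2),"M",M.round(3),"t",round(bot.read_clock(),2)); return F,M
E
python3 - <<'E'
from h import *
av("now")
for pt in (.4,.8,1.2):
    bot.move_linear(sw(-72,2,.0162),.02,rotation=ori(0,pt)); av(f"pitch {pt}")
E
```

```text
now pos [-72.05   3.43  16.31] rot [-0.09  0.11 -0.05] F [-0.43  0.19  4.02] M [-0.016 -0.035 -0.11 ] t 21.35
pitch 0.4 pos [-71.82   2.13  16.31] rot [0.03 0.39 0.01] F [-0.29  0.82  5.56] M [ 0.14  -0.023  0.051] t 21.6
pitch 0.8 pos [-71.81   2.07  16.3 ] rot [0.01 0.8  0.01] F [-1.21  1.27  5.49] M [0.175 0.027 0.024] t 21.85
pitch 1.2 pos [-71.8    2.03  16.32] rot [0.01 1.2  0.  ] F [-0.96  0.91  6.74] M [ 0.1   -0.04  -0.051] t 22.1
```

```bash
cat >> h.py <<'E'
def av(t="",n=16,dt=.03):
    F=[];M=[]
    for _ in range(n): bot.wait(dt);F.append(rot(bot.read_ft_force()));M.append(rot(bot.read_moment()))
    F=np.mean(F,0);M=np.mean(M,0)
    R=Ro.from_euler("z",-A)*Ro.from_quat(np.roll(bot.read_tool_rot(),-1))*Ro.from_quat([*q(np.pi)[1:],0.]).inv()
    print(t,"pos",ws(bot.read_position()).round(2),"rot",R.as_rotvec(degrees=True).round(2),"F",F.round(2),"M",M.round(3),"t",round(bot.read_clock(),2)); return F,M
E
python3 - <<'E'
from h import *
for pt in (1.2,.6,0.):
    bot.move_linear(sw(-72,2,.0162),.02,rotation=ori(0,pt)); av(f"pitch {pt}")
bot.move_linear(sw(-72,2,.0172),.02); av("free")
E
```

```text
pitch 1.2 pos [-71.79   2.05  16.34] rot [0.01 1.18 0.  ] F [-0.46  0.51  5.51] M [ 0.104 -0.085  0.019] t 22.88
pitch 0.6 pos [-71.63   1.98  16.32] rot [-0.    0.56 -0.  ] F [1.22 0.51 4.91] M [ 0.029 -0.348  0.032] t 23.67
pitch 0.0 pos [-71.93   1.97  16.3 ] rot [-0.   -0.01 -0.  ] F [1.   0.17 6.12] M [ 0.004 -0.25   0.029] t 24.45
free pos [-72.06   2.01  17.15] rot [0.   0.01 0.  ] F [-0.2   0.01 -0.94] M [-0.009  0.031 -0.008] t 25.23
```

```bash
python3 - <<'E'
from h import *
bot.move_linear(sw(-72,2,.0163),.02,rotation=ori(0,.5))
r=bot.move_linear(sw(-66.5,2,.0163),.015,until_force=6); F,M=av(f"push {r}",8)
p=ws(bot.read_position())
r=bot.move_linear(sw(p[0],7,.0163),.012,until_force=4); av(f"left {r}")
E
```

```text
push True pos [-68.15   1.99  16.31] rot [-0.    0.62  0.  ] F [-0.86  0.2   5.43] M [-0.005  0.057 -0.007] t 26.12
left True pos [-68.72   3.48  16.31] rot [-0.15  0.73 -0.09] F [-0.43 -0.89  5.03] M [-0.122 -0.034 -0.148] t 26.98
```

```bash
python3 - <<'E'
from h import *
r=bot.move_linear(sw(-60,3,.0163),.015,rotation=ori(0,.5),until_force=12); av(f"push {r}",8)
x=ws(bot.read_position())[0]
for yw in (0,-.5,-1.):
    bot.move_linear(sw(x+1,4.5,.0163),.02,rotation=ori(yw,.5)); F,M=av(f"yaw {yw}",10); print("lever",(M[2]+.008)/(F[1]))
E
```

```text
push True pos [-65.6    3.17  16.32] rot [-0.02  0.9  -0.01] F [-1.61 -0.05  6.13] M [-0.035  0.256 -0.06 ] t 27.75
yaw 0 pos [-65.53   3.59  16.31] rot [-0.11  0.59 -0.06] F [-3.37 -3.34  7.06] M [-0.672  0.558 -0.236] t 28.33
lever 0.06832023216670281
yaw -0.5 pos [-65.64   3.89  16.29] rot [-0.07  0.6  -0.52] F [-3.06 -1.97  7.18] M [-0.52   0.572 -0.081] t 28.92
lever 0.03692348882886381
yaw -1.0 pos [-65.69   4.26  16.3 ] rot [-0.02  0.61 -0.99] F [-3.15 -1.37  7.13] M [-0.292  0.597  0.004] t 29.5
lever -0.00848382894140671
```

```bash
python3 - <<'E'
from h import *
for x,y,yw in ((-62.5,4.5,.2),(-61,5.5,.2),(-61,5.5,.5)):
    bot.move_linear(sw(x,y,.0163),.02,rotation=ori(yw,.5)); F,M=av(f"{x,y,yw}",12); print("lever",(M[2]+.008)/(F[1]))
print(bot.read_gripper_width(),bot.read_finger_force())
E
```

```text
(-62.5, 4.5, 0.2) pos [-65.17   3.5   16.26] rot [-0.12  0.76  0.13] F [-6.83 -3.52 11.74] M [-0.72   1.355 -0.373] t 30.16
lever 0.10370737742083685
(-61, 5.5, 0.2) pos [-65.11   3.54  16.24] rot [-0.24  0.9   0.1 ] F [-10.36  -6.85  16.59] M [-1.279  2.086 -0.358] t 30.81
lever 0.0511343000140731
(-61, 5.5, 0.5) pos [-65.11   3.56  16.25] rot [-0.24  0.9   0.37] F [-10.2   -6.43  16.39] M [-1.286  2.074 -0.61 ] t 31.46
lever 0.09355428990566722
0.4160833919825942 62.128702998161316
```

The strip is against the hard stop (x stays put as the force rises), and the fence contact load is spread. I trim it, check with one picture and hand in.

```bash
python3 - <<'E'
from h import *
bot.move_linear(sw(-61,5.5,.0165),.02,rotation=ori(.42,.5)); F,M=av("final",12); print("lever",(M[2]+.008)/F[1])
bot.wait(.5); F,M=av("later",8)
im=bot.camera("scene")[:,:,::-1]; cv2.imwrite("pics/fin.png",cv2.resize(im[190:300,180:340],None,fx=4.8,fy=4.8,interpolation=cv2.INTER_CUBIC))
E
```

```text
final pos [-65.1    3.55  16.26] rot [-0.24  0.9   0.29] F [-9.72 -6.77 14.29] M [-1.261  1.928 -0.545] t 32.11
lever 0.07934404157210523
later pos [-65.12   3.54  16.25] rot [-0.24  0.91  0.29] F [-9.95 -6.3  14.41] M [-1.27   1.952 -0.548] t 32.88
```

View pics/fin.png

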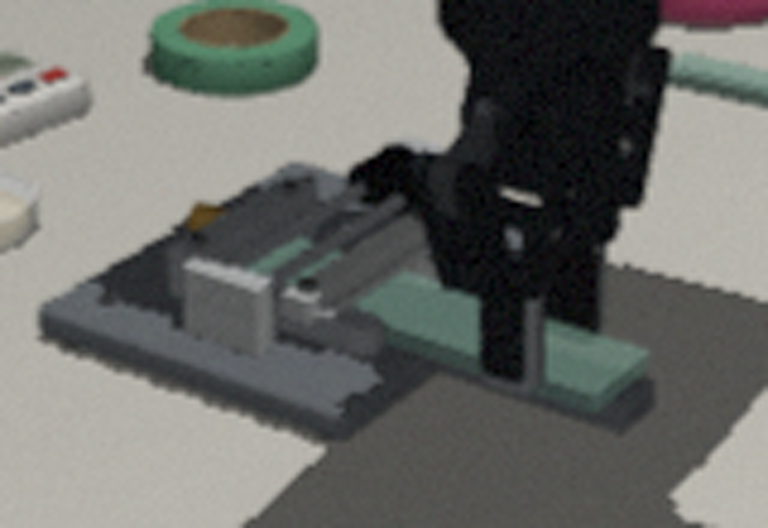

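The picture shows the strip flat under the bar, running from (620,370) back to the end stop near (290,250), with the fingers still holding its tail at (515,340). The forces are steady, so I hand in.

```bash
python3 -c "
from cell import bot
print(bot.close_job())"
```

```text
the job is handed in; nothing more can be done
None
```

The wide strip is under the hold-down bar, pushed home on the end stop and against the left fence, and the gripper still holds it there (about 10 N into the stop, 6 N into the fence). I handed the job in at about 33 s; the pin being pressed in is inferred from the hard stop and push force, as I had no direct reading of it.

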